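# Stack the equipment tray on the network unit

## Task

Pick up the grey equipment tray by its bridge handle and stack it on the low steel unit, feeling gently for the place where all four of its feet drop into the sockets of the deck, and keep hold of it until it is fully down and level. Do not force it or drop it, then let go, and leave the other things alone.

Things in the scene. Friction and masses are not known exactly. Their poses are not given: they have to be found in the camera images.
- tray_handle (a point): Centre of the handle bar of the loose grey plastic tray, the only thing with a bridge handle. The bar runs along the tray's y, 96 mm free between its posts, 16 mm thick along x, 24 mm high. The point is 75 mm above the tray's underside and 85 mm above the tips of its feet. Walls and contents end 25 mm or more below the bar. Axes: x along the tray's length, z up.
- tray: The same tray, 190 (x) by 150 (y) mm, 0.45 to 0.75 kg; origin at its centre, level with the feet's tips, z up. Under it four round feet at x = +-80, y = +-60 mm: 10 mm long, 13 mm across, tapering over the last 4 mm to 11 mm at the tip. It works the same turned half round. It starts standing on its feet on the table.
- base: Fixed low steel unit, 250 (x) by 200 (y) by 40 mm high; origin at the centre of its underside on the table, z up. It carries the aluminium socket deck (see base_top). With the tray seated, the handle point is 135 mm above this origin; with the feet standing on the deck beside the sockets, 145 mm.
- base_top (a point): Centre of the steel unit's top. On it lies a deck, 216 (x) by 170 by 20 mm, square to the unit, with four 16 mm square sockets 14 mm deep, edges chamfered, at x = +-80, y = +-60 mm from the DECK's centre. The deck is screwed fast through slots: its centre lies up to 14 mm off this point in x and 11 mm in y. That offset is not measured: see or feel it. It does not give.
- router_mid (a point): Bystander: white rounded router, 100 by 130 by 55 mm, 0.45 kg, point at its centre.
- adapter_mid (a point): Bystander: small white plug adapter, 45 by 50 by 30 mm, point at its centre.
- strip_mid (a point): Bystander: black socket strip, 260 (x) by 50 by 36 mm, point at its centre.
Mind the look-alikes: they are no part of the job. Of the things shaped like the tray, the grey one is meant.

How it is judged:
By the outcome, as a careful person would: the job done as asked, in the order asked, and still so for the second after the job is handed in, with the robot touching nothing.
It also fails if it takes over 72 s, if anything falls off the work surface, if the arm or the gripper's body presses on something with over 40 N, if the wrist force passes 120 N, or if a joint passes its speed limit or range.

## Robot

A 6-joint arm with a two-finger parallel gripper is mounted at the origin on the work surface. World frame = base frame: x ahead of the robot, y to its left, z up, the work surface at z = 0. Lengths are in m, angles in rad, forces in N, time in s.
With the tool pointing down it reaches from about 0.3 to 0.95 m from the base axis. Payload 3.1 kg.
Tool frame: the origin (TCP) lies at the very end of the fingers, on their centre line; the grasp point (between the pads) lies 19 mm behind it; z points along the fingers, y is the direction in which the jaws open and shut (so a half turn about z gives the same grasp; the last joint's range is limited). The gripper opens to 85 mm and grips with 20 to 120 N. Pads are 22 mm wide; open, the fingers measure 114 mm over their backs; the gripper's body (76 mm by 85 mm) begins 54 mm behind the grasp point. The pads swing forward as they close: fully open they stand 13 mm farther back than shut.
Start: joints at [1.052, 0.308, 1.634, -0, 1.2, -0.07], TCP at [0.271, 0.563, 0.231] pointing down, gripper open.
Joint ranges: [-3.06, 3.06], [-0.79, 1.96], [0.05, 2.63], [-1.19, 4.34], [0.05, 2.64], [-2.94, 2.94]. Speed limits (rad/s): [2.79, 2.79, 3.14, 3.14, 3.14, 3.14].

## Interface

Orientations are given as [roll, pitch, yaw] about the fixed x, y, z axes, in that order (R = Rz(yaw) Ry(pitch) Rx(roll)).
In Python, from rig import status, optics, hand_in, find_in gives the robot as it stands. The module is installed in compiled form; this text tells all that it offers.
- The arm moves only by the tool apply_moves, never from a script. Its argument "increments" is a list of rows, each a list of 7 numbers: the shift along the tool's x, y, z normalised to -1 to 1, where 1 is 0.75 m, then the turn, a rotation vector about the tool's x, y, z normalised to -1 to 1, where 1 is pi rad, then the closure, from 0 (fully open) to 1 (shut). A call has 1 to 5 rows; each row shifts and turns the commanded pose from where the row before left it, along the tool's axes as they then stand; what a row does not reach is not made up. A row lasts 1/12 s, in which the tool goes at most 41.7 mm and 7.16 degrees, less where a joint would pass 70% of its speed; a pose out of reach is approached as far as the arm can. A call with a number of a shift or a turn outside -1 to 1 is refused whole. A call with a gripper value outside its range is refused whole. The fingers move at their own pace and stop on an object; the grip force is fixed at half the most. Time passes only in rows, so rows that do not move let the fingers close. It gives the time, the measured TCP pose, the force and the opening at its end, in the units of the state.
- status.state(): the state, without advancing time (a new reading comes with each control period).
- optics.capture(name): name is "side" or "top"; returns a dict with "image" (480x640x3 uint8, red, green, blue), "z_map" (480x640 float32, m along the optical axis (not along the pixel's ray), 0 where there is no reading), "fx", "fy", "cx", "cy" (pixels), "extrinsics" (4x4, takes a point from world to camera coordinates). Camera axes: x right, y down, z forward; pixel columns grow to the right and rows downward; lengths in m; the calibration is good to about 2 mm. A picture is of the moment at which its call begins.
- hand_in(): hands the job in, once; it reports no verdict.
Trained networks look in a picture, given as the dict that the camera call returned (one of the last four; its "shot" number tells which), for a name from the list of things; names that differ only in an ending like _2 or _b are one class to them, and where a whole thing is asked for, a point or a joint stands for the part that bears it (a point fixed in the world has none). Each returns a list of dicts, best first, with "confidence" (0 to 1); they miss things now and then, are a little off and sometimes report something else, mostly with a low value. They report only what shows in the picture. A call takes as long as a camera call. They do not tell look-alikes from the thing itself.
- find_in(picture, target): "extent" ([left, top, right, bottom] in pixels, round what is visible of it).
The state is a dict: "time_s": time; "qpos": joint angles; "qvel": joint speeds; "tau": joint torques, N m; "position": TCP position; "tcp_rot": TCP orientation; "ft_force": force on the tool from outside, world axes, zero at the start; "ft_torque": the same for the moment, N m; "gripper_width": opening from 0.0 (shut) to 1.0 (fully open).
Only numpy, scipy, OpenCV 4.12 (cv2) and the standard library are available. Lean on these libraries where they do the work, as an engineer would, in place of code of your own. Each camera call takes 0.05 s, during which the arm holds its last target. There are 200 camera calls.

## Working session

There is one attempt and no reset: what is moved stays moved. The work goes in short steps, Python scripts to look and compute and a tool call to move; the robot and the scene stay as the last step left them, time stands still between calls to the robot, and variables do not carry over. Pictures are saved under pics/ and viewed, and the job is handed in when it is done.

Besides the shell and the picture viewer there is one more tool, called after "Call:" as a command line: name --pt "numbers of a row" for each row, then --argument value for the rest. apply_moves: Moves the arm, as the interface text tells. Scaled input: -1 to 1 covers 0.75 m each way for a shift and pi rad each way for a turn. Its arguments: {"type":"object","properties":{"increments":{"type":"array"}},"required":["increments"]}

```bash
mkdir -p pics; python3 - <<'E'
from rig import status, optics, find_in
import cv2,numpy as np
print(status.state())
for n in("top","side"):
    p=optics.capture(n); cv2.imwrite(f"pics/{n}0.png",p["image"][:,:,::-1])
    np.savez(f"{n}0.npz",**{k:p[k] for k in("image","z_map","fx","fy","cx","cy","extrinsics")})
    print(n,p["fx"],p["cx"],p["cy"],p["extrinsics"].round(3).tolist())
    for t in("tray","tray_handle","base","base_top"):
        for d in find_in(p,t): print(t,np.round(d["extent"]),round(d["confidence"],2))
E
```

```text
{'time_s': 0.0, 'qpos': array([ 1.05231851e+00,  3.08982681e-01,  1.63518630e+00,  4.65863742e-05,
        1.19969207e+00, -6.96963270e-02]), 'qvel': array([-0.00086717, -0.00128855, -0.00204127,  0.00201175, -0.00012389,
       -0.00172188]), 'tau': array([-5.49213619e-04, -4.15265036e+01, -2.76658416e+01, -4.52525194e-05,
        1.03864213e-02, -2.80399013e-05]), 'position': array([0.27077249, 0.56239539, 0.23006109]), 'tcp_rot': array([-3.13933278e+00, -2.01242265e-04,  2.69279399e+00]), 'ft_force': array([ 0.89756771, -0.00531728,  0.28815186]), 'ft_torque': array([-0.01029956,  0.01827763, -0.01430934]), 'gripper_width': 0.9980788209596329}
top 512.9801559120272 320.17248392064874 237.19626604464327 [[0.029, -0.999, -0.014, 0.088], [-0.998, -0.028, -0.052, 0.555], [0.052, 0.015, -0.999, 1.386], [0.0, 0.0, 0.0, 1.0]]
tray [162. 120. 250. 208.] 0.97
tray [259. 185. 329. 273.] 0.91
tray [183. 284. 261. 347.] 0.63
tray [ 70. 252. 156. 343.] 0.62
tray_handle [163. 119. 253. 204.] 0.96
tray_handle [ 63. 252. 157. 343.] 0.88
tray_handle [183. 288. 257. 352.] 0.78
tray_handle [256. 190. 330. 270.] 0.6
base [386. 184. 462. 289.] 0.74
base_top [379. 187. 463. 284.] 0.74
side 536.7285868688346 315.11994492851534 240.60651695950156 [[-0.993, -0.116, 0.007, 0.571], [-0.094, 0.766, -0.636, 0.02], [0.069, -0.632, -0.772, 1.691], [0.0, 0.0, 0.0, 1.0]]
tray [357. 297. 422. 372.] 0.96
tray [317. 394. 421. 480.] 0.96
tray [274. 240. 350. 295.] 0.81
tray [194. 298. 275. 382.] 0.61
tray [235. 198. 270. 243.] 0.58
tray_handle [276. 241. 347. 296.] 0.89
tray_handle [357. 295. 419. 370.] 0.86
tray_handle [318. 394. 419. 480.] 0.78
tray_handle [285. 160. 365. 216.] 0.64
tray_handle [194. 296. 273. 378.] 0.63
base [286. 159. 363. 221.] 0.56
base_top [286. 161. 363. 217.] 0.83
```

```bash
ls pics
```

```text
side0.png
top0.png
```

View pics/top0.png

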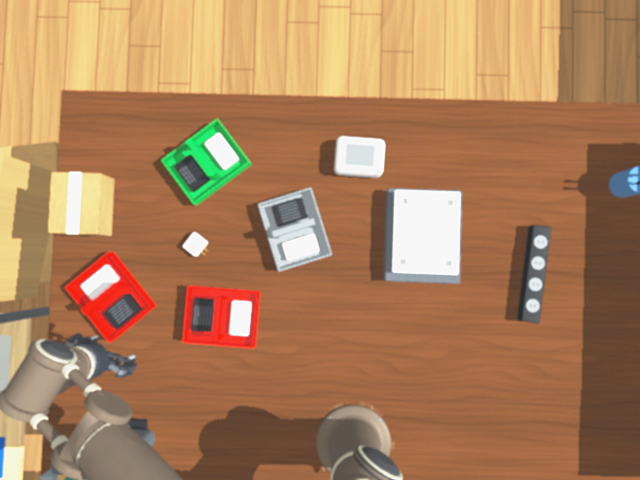

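View pics/side0.png

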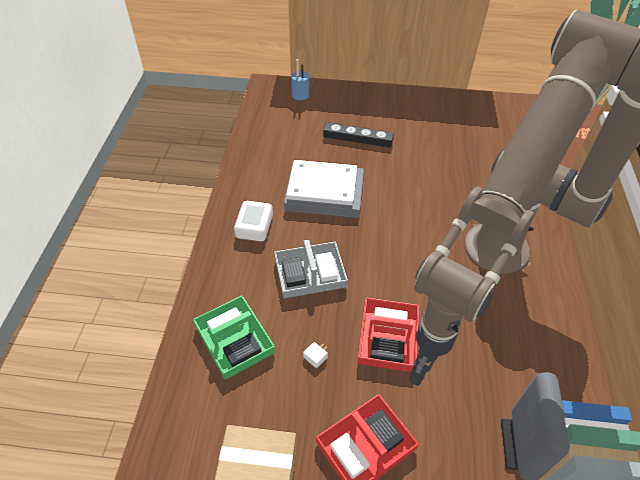

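Four tray-shaped things appear in the top view: green (205,162), red (110,297), red (221,317) and grey (295,229). Only the grey one fits the description. The white deck is at (425,232), with sockets near (405,202), (450,204), (400,266) and (451,266). Next I'll enlarge and measure.

```bash
cat > h.py <<'E'
import numpy as np, cv2
def load(n): return dict(np.load(n))
def cloud(p):
    z=p["z_map"]; v,u=np.mgrid[:480,:640]
    c=np.stack([(u-p["cx"])/p["fx"]*z,(v-p["cy"])/p["fy"]*z,z],-1)
    E=p["extrinsics"]; w=(c-E[:3,3])@E[:3,:3]; w[z==0]=np.nan; return w
def plane(p,u,v,h):   # pixel ray hit with world z=h
    E=p["extrinsics"]; R=E[:3,:3]; o=-R.T@E[:3,3]
    d=R.T@np.array([(u-p["cx"])/p["fx"],(v-p["cy"])/p["fy"],1]); return o+d*(h-o[2])/d[2]
def rect(m,w):
    pts=w[m][:,:2].astype(np.float32); r=cv2.minAreaRect(pts*1000); return r
E
python3 - <<'E'
from h import *
for n in("top","side"):
    p=load(n+"0.npz"); w=cloud(p); X,Y,Z=w[...,0],w[...,1],w[...,2]
    print(n,"table z",np.nanmedian(Z[(X>.3)&(X<.5)&(abs(Y)<.1)&(Z<.02)]))
    im=p["image"].astype(int)
    box=(X>.3)&(X<.75)&(Y>-.3)&(Y<0.05)
    deck=box&(Z>.05)&(Z<.07)&(Y<-.02); print("deck",rect(deck,w),np.nanmedian(Z[deck]),deck.sum())
    b=box&(Z>.03)&(Z<.07)&(Y<-.02); print("base+deck",rect(b,w))
    t=(X>.38)&(X<.72)&(Y>-.0)&(Y<.28)
    print("traytop", [ (lo,rect(t&(Z>lo)&(Z<.12),w),int((t&(Z>lo)&(Z<.12)).sum())) for lo in(.03,.08)])
p=load("top0.npz")
a=cv2.resize(p["image"][175:295,245:475],None,fx=3.4,fy=3.4,interpolation=cv2.INTER_CUBIC)
cv2.imwrite("pics/c1.png",a[:,:,::-1])
p=load("side0.npz")
a=cv2.resize(p["image"][150:300,260:380],None,fx=4,fy=4,interpolation=cv2.INTER_CUBIC)
cv2.imwrite("pics/c2.png",a[:,:,::-1])
E
```

```text
top table z -3.9046082829699295e-05
deck ((606.3129272460938, -141.89984130859375), (241.3215789794922, 286.599365234375), 89.94760131835938) 0.060006671696341565 5294
base+deck ((593.94775390625, -148.488525390625), (316.3290100097656, 251.1887664794922), 1.254828691482544)
traytop [(0.03, ((531.420654296875, 201.84751892089844), (244.90614318847656, 231.25718688964844), 18.789569854736328), 2065), (0.08, ((570.0013427734375, 172.05288696289062), (16.90904426574707, 111.86192321777344), 18.866403579711914), 291)]
side table z 0.00020291635694394145
deck ((606.1229248046875, -142.67129516601562), (288.4426574707031, 243.08421325683594), 0.3868163824081421) 0.05958135579891079 2445
base+deck ((593.3448486328125, -145.4144287109375), (252.21363830566406, 311.2967529296875), 89.61859130859375)
traytop [(0.03, ((532.5079345703125, 201.91555786132812), (244.06349182128906, 232.65899658203125), 18.625276565551758), 1823), (0.08, ((569.868408203125, 175.683837890625), (17.027362823486328, 114.27237701416016), 19.565528869628906), 211)]
```

View pics/c1.png

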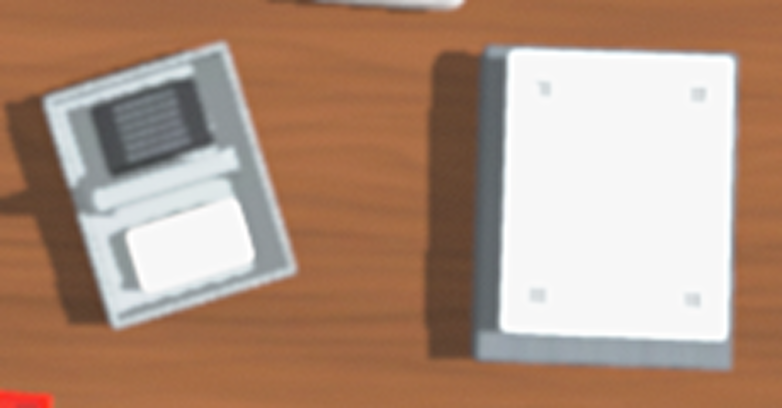

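View pics/c2.png

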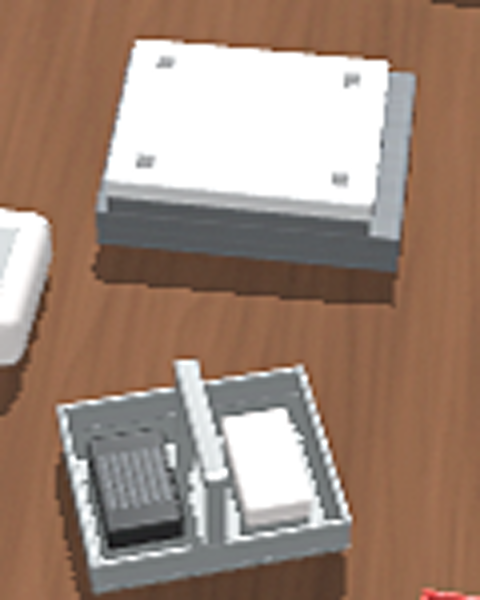

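```bash
python3 - <<'E'
from h import *
for n in("top","side"):
    p=load(n+"0.npz"); w=cloud(p); X,Y,Z=w[...,0],w[...,1],w[...,2]
    box=(X>.45)&(X<.75)&(Y>-.27)&(Y<-.03)
    deck=(box&(abs(Z-.06)<.004)).astype(np.uint8)
    k,l,s,_=cv2.connectedComponentsWithStats(deck); m=l==1+np.argmax(s[1:,4])
    print(n,"deck",rect(m,w),m.sum())
    b=box&(Z>.032)&(Z<.044); print(" base ledge",np.percentile(w[b][:,0],[1,99]),np.percentile(w[b][:,1],[1,99]))
    g=255-p["image"].min(2).astype(float)
    hull=cv2.erode(cv2.morphologyEx(m.astype(np.uint8),cv2.MORPH_CLOSE,np.ones((9,9))),np.ones((5,5)))
    base=np.median(g[hull>0]); gg=(g-base)*(hull>0); q=(gg>12).astype(np.uint8)
    k,l,s,c=cv2.connectedComponentsWithStats(cv2.dilate(q,np.ones((3,3))))
    P=[]
    for i in range(1,k):
        sel=l==i; wt=np.where(sel,gg.clip(0),0); v,u=np.mgrid[:480,:640]
        uu,vv=(u*wt).sum()/wt.sum(),(v*wt).sum()/wt.sum(); x=plane(p,uu,vv,.06)
        print("  blob",round(uu,1),round(vv,1),s[i,4],x.round(4)); P.append(x)
    t=(X>.45)&(X<.68)&(Y>.08)&(Y<.26)
    for lo in(.09,.094):
        mm=t&(Z>lo)&(Z<.105); print(" bar",lo,rect(mm,w),w[mm].mean(0).round(4),mm.sum())
    mm=t&(Z>.035)&(Z<.075); print(" walls",rect(mm,w))
E
```

```text
top deck ((571.503662109375, -176.95248413085938), (171.00381469726562, 216.31150817871094), 89.66680145263672) 4302
 base ledge [0.45057282 0.7209879 ] [-0.26965564 -0.05645338]
  blob 404.8 200.4 33 [ 0.6535 -0.1182  0.06  ]
  blob 450.1 202.2 41 [ 0.6519 -0.2377  0.06  ]
  blob 402.7 261.3 42 [ 0.4923 -0.1161  0.06  ]
  blob 448.4 262.7 41 [ 0.4921 -0.236   0.06  ]
 bar 0.09 ((570.2485961914062, 172.13735961914062), (16.386497497558594, 111.86192321777344), 18.866403579711914) [0.5702 0.1717 0.0968] 273
 bar 0.094 ((569.9954223632812, 172.03604125976562), (16.13808822631836, 111.84284973144531), 19.082422256469727) [0.5698 0.173  0.0977] 230
 walls ((570.3407592773438, 172.36306762695312), (190.40084838867188, 150.288818359375), 18.926156997680664)
side deck ((571.023193359375, -172.90771484375), (179.15200805664062, 216.38345336914062), 89.60523223876953) 1845
 base ledge [0.45052358 0.68776977] [-0.25774392 -0.0620096 ]
  blob 301.0 165.2 34 [ 0.6519 -0.2337  0.06  ]
  blob 347.4 169.5 36 [ 0.4924 -0.2318  0.06  ]
  blob 295.8 189.9 41 [ 0.6529 -0.1137  0.06  ]
  blob 344.5 194.4 39 [ 0.4924 -0.1128  0.06  ]
 bar 0.09 ((569.7774047851562, 175.46490478515625), (16.817066192626953, 113.89665985107422), 19.448566436767578) [0.5695 0.1779 0.0966] 185
 bar 0.094 ((570.1032104492188, 175.0729522705078), (15.98287582397461, 112.80827331542969), 18.82651138305664) [0.5703 0.1751 0.0976] 147
 walls ((569.2832641601562, 175.65020751953125), (191.3545379638672, 156.2915802001953), 18.388975143432617)
```

Call:
apply_moves --pt "0 0 0 0 0 0.0315 0" --pt "0 0 0 0 0 0.0315 0" --pt "0 0 0 0 0 0.0315 0" --pt "0 0 0 0 0 0.0315 0" --pt "0 0 0 0 0 0.0315 0"

```text
time_s: 0.92
position: [0.2712, 0.5631, 0.2313]
tcp_rot: [3.141, -0.0, 2.193]
ft_force: [-0.2, -0.2, -0.1]
gripper_width: 0.998
```

Call:
apply_moves --pt "0 0 0 0 0 0.0315 0" --pt "0 0 0 0 0 0.0315 0" --pt "0 0 0 0 0 0.0315 0" --pt "-0.015 0.005 0 0 0 0 0" --pt "-0.031 0.0105 0 0 0 0 0"

```text
time_s: 1.33
position: [0.2926, 0.5351, 0.2313]
tcp_rot: [3.141, -0.001, 1.907]
ft_force: [0.1, -0.9, -0.4]
gripper_width: 1.002
```

Call:
apply_moves --pt "-0.031 0.0105 0 0 0 0 0" --pt "-0.031 0.0105 0 0 0 0 0" --pt "-0.031 0.0105 0 0 0 0 0" --pt "-0.031 0.0105 0 0 0 0 0" --pt "-0.031 0.0105 0 0 0 0 0"

```text
time_s: 1.75
position: [0.3693, 0.4353, 0.2314]
tcp_rot: [3.141, 0.0, 1.904]
ft_force: [0.2, -0.1, -0.6]
gripper_width: 0.999
```

Call:
apply_moves --pt "-0.031 0.0105 0 0 0 0 0" --pt "-0.031 0.0105 0 0 0 0 0" --pt "-0.031 0.0105 0 0 0 0 0" --pt "-0.031 0.0105 0 0 0 0 0" --pt "-0.031 0.0105 0 0 0 0 0"

```text
time_s: 2.17
position: [0.4441, 0.338, 0.2314]
tcp_rot: [3.141, 0.0, 1.904]
ft_force: [0.1, -0.3, 0.2]
gripper_width: 0.999
```

Call:
apply_moves --pt "-0.031 0.0105 0 0 0 0 0" --pt "-0.031 0.0105 0 0 0 0 0" --pt "-0.031 0.0105 0 0 0 0 0" --pt "-0.031 0.0105 0 0 0 0 0" --pt "-0.031 0.0105 0 0 0 0 0"

```text
time_s: 2.58
position: [0.5189, 0.2407, 0.2314]
tcp_rot: [3.142, 0.0, 1.904]
ft_force: [0.6, 0.8, -0.5]
gripper_width: 1.001
```

Call:
apply_moves --pt "-0.031 0.0105 0 0 0 0 0" --pt "-0.031 0.0105 0 0 0 0 0" --pt "-0.02 0.007 0 0 0 0 0" --pt "0 0 0 0 0 0 0"

```text
time_s: 2.92
position: [0.56, 0.1878, 0.2315]
tcp_rot: [3.141, 0.002, 1.9]
ft_force: [-0.4, 0.9, 0.4]
gripper_width: 1.002
```

```bash
cat >> h.py <<'E'
from scipy.spatial.transform import Rotation as Ro
def delta(s,x,yaw_deg):
    R=Ro.from_euler("xyz",s["tcp_rot"]).as_matrix()
    d=R.T@(np.array(x)-s["position"])/.75
    r=R.T@Ro.from_euler("xyz",[np.pi,0,np.radians(yaw_deg)]).as_matrix()
    print("t",round(s["time_s"],2),"pos",s["position"].round(4),"rpy",np.degrees(s["tcp_rot"]).round(2),"F",s["ft_force"].round(1),"T",s["ft_torque"].round(2),"w",round(s["gripper_width"],3))
    print("shift(norm)",d.round(4),"turn(norm)",(Ro.from_matrix(r).as_rotvec()/np.pi).round(4))
E
python3 - <<'E'
from h import *
from rig import status,optics
delta(status.state(),[.570,.1735,.067],108.9)
for n in("top","side"):
    p=optics.capture(n); im=p["image"]
    c=im[150:290,220:380] if n=="top" else im[160:320,240:400]
    cv2.imwrite(f"pics/{n}1.png",cv2.resize(c,None,fx=3.5,fy=3.5,interpolation=cv2.INTER_CUBIC)[:,:,::-1])
E
```

```text
t 2.92 pos [0.56   0.1878 0.2315] rpy [1.7994e+02 1.1000e-01 1.0887e+02] F [-0.4  0.9  0.4] T [0.01 0.   0.01] w 1.002
shift(norm) [-0.022   0.0063  0.2193] turn(norm) [ 0.0003  0.0006 -0.0002]
```

Call:
apply_moves --pt "-0.022 0.0063 0.02 0 0 0 0" --pt "0 0 0.03 0 0 0 0" --pt "0 0 0.03 0 0 0 0" --pt "0 0 0.03 0 0 0 0" --pt "0 0 0 0 0 0 0"

```text
time_s: 3.43
position: [0.5629, 0.177, 0.1436]
tcp_rot: [-3.131, -0.001, 1.903]
ft_force: [-0.8, 0.1, -1.7]
gripper_width: 1.003
```

```bash
python3 - <<'E'
from h import *
from rig import status,optics
delta(status.state(),[.570,.1735,.067],108.9)
ims=[]
for n in("top","side"):
    p=optics.capture(n); im=p["image"]
    c=im[160:290,230:360] if n=="top" else im[180:310,240:370]
    ims.append(cv2.resize(c,(400,400),interpolation=cv2.INTER_CUBIC))
cv2.imwrite("pics/c3.png",np.hstack(ims)[:,:,::-1])
E
```

```text
t 3.43 pos [0.5629 0.177  0.1436] rpy [-1.7940e+02 -8.0000e-02  1.0905e+02] F [-0.8  0.1 -1.7] T [-0.08  0.04 -0.01] w 1.003
shift(norm) [-0.0077  0.0084  0.1021] turn(norm) [-0.0033 -0.0004  0.0008]
```

View pics/c3.png

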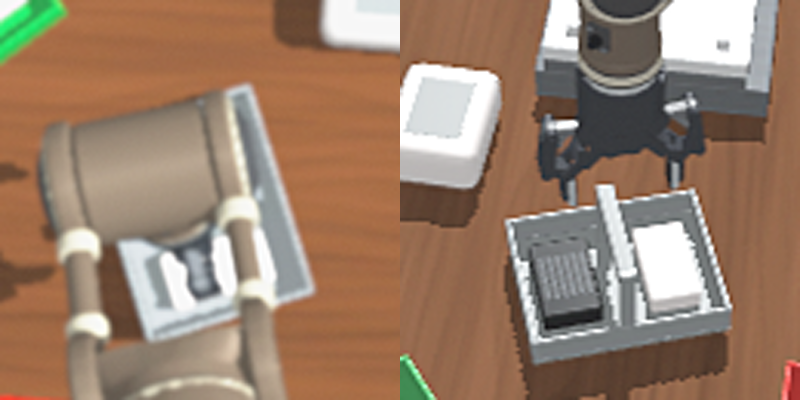

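The crop shows the open fingers straddling the bar (side view at about 570 to 675 px, bar at 610), slightly off. I'll correct sideways by the remaining shift before lowering.

Call:
apply_moves --pt "0 0 0 0 0 0 0" --pt "0 0 0 0 0 0 0"

```text
time_s: 3.7
position: [0.5692, 0.178, 0.1509]
tcp_rot: [3.138, 0.0, 1.902]
ft_force: [0.8, -0.2, 0.1]
gripper_width: 1.002
```

```bash
python3 - <<'E'
from h import *
from rig import status,optics
delta(status.state(),[.570,.1735,.067],108.9)
E
```

```text
t 3.7 pos [0.5692 0.178  0.1509] rpy [1.7979e+02 2.0000e-02 1.0898e+02] F [ 0.8 -0.2  0.1] T [-0.   -0.   -0.03] w 1.002
shift(norm) [-0.0059 -0.0013  0.1119] turn(norm) [0.0012 0.0001 0.0005]
```

Call:
apply_moves --pt "-0.006 -0.001 0 0 0 0 0" --pt "0 0 0.015 0 0 0 0" --pt "0 0 0.02 0 0 0 0" --pt "0 0 0.02 0 0 0 0" --pt "0 0 0.015 0 0 0 0"

```text
time_s: 4.12
position: [0.5682, 0.1723, 0.095]
tcp_rot: [-3.141, -0.0, 1.901]
ft_force: [-0.8, 1.0, 0.5]
gripper_width: 0.998
```

Call:
apply_moves --pt "0 0 0.01 0 0 0 0" --pt "0 0 0.01 0 0 0 0" --pt "0 0 0.01 0 0 0 0" --pt "0 0 0 0 0 0 0" --pt "0 0 0 0 0 0 0"

```text
time_s: 4.53
position: [0.5685, 0.1727, 0.0735]
tcp_rot: [-3.141, -0.0, 1.901]
ft_force: [0.2, -0.0, 0.2]
gripper_width: 0.995
```

```bash
python3 - <<'E'
from h import *
from rig import status,optics
delta(status.state(),[.570,.1735,.067],108.9)
ims=[]
for n in("top","side"):
    p=optics.capture(n); im=p["image"]
    c=im[160:290,230:360] if n=="top" else im[180:310,240:370]
    ims.append(cv2.resize(c,(400,400),interpolation=cv2.INTER_CUBIC))
cv2.imwrite("pics/c4.png",np.hstack(ims)[:,:,::-1])
E
```

```text
t 4.53 pos [0.5685 0.1727 0.0735] rpy [-179.97   -0.    108.92] F [ 0.2 -0.   0.2] T [-0.02 -0.    0.03] w 0.995
shift(norm) [0.0004 0.0022 0.0086] turn(norm) [-0.0002 -0.      0.0001]
```

View pics/c4.png

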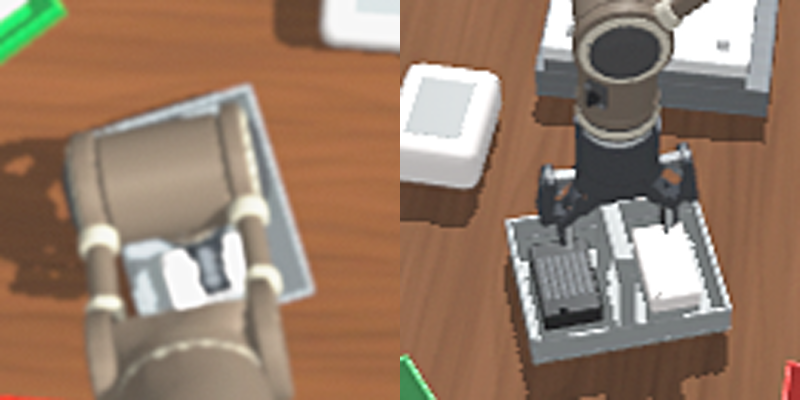

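Fingers straddle the bar evenly, at x about 565 and 670 in the crop with the bar at 620. Next I lower the last 6 mm and close.

Call:
apply_moves --pt "0 0.002 0.008 0 0 0 0" --pt "0 0 0 0 0 0 0.3" --pt "0 0 0 0 0 0 0.6" --pt "0 0 0 0 0 0 0.8" --pt "0 0 0 0 0 0 1"

```text
time_s: 5.05
position: [0.5701, 0.1732, 0.0679]
tcp_rot: [3.141, 0.0, 1.901]
ft_force: [-0.5, -0.4, -0.0]
gripper_width: 0.45
```

Call:
apply_moves --pt "0 0 0 0 0 0 1" --pt "0 0 0 0 0 0 1" --pt "0 0 0 0 0 0 1" --pt "0 0 0 0 0 0 1" --pt "0 0 0 0 0 0 1"

```text
time_s: 5.47
position: [0.5704, 0.1733, 0.0681]
tcp_rot: [3.141, 0.0, 1.901]
ft_force: [0.1, 0.4, 1.6]
gripper_width: 0.176
```

Call:
apply_moves --pt "0 0 0 0 0 0 1" --pt "0 0 0 0 0 0 1" --pt "0 0 0 0 0 0 1"

```text
time_s: 5.72
position: [0.5704, 0.1733, 0.068]
tcp_rot: [3.141, 0.0, 1.901]
ft_force: [0.0, 1.0, 2.2]
gripper_width: 0.18
```

```bash
python3 - <<'E'
from h import *
from rig import status,optics
delta(status.state(),[.570,.1735,.067],108.9)
for n in("top","side"):
    p=optics.capture(n); w=cloud(p); X,Y,Z=w[...,0],w[...,1],w[...,2]
    t=(X>.45)&(X<.68)&(Y>.08)&(Y<.26); mm=t&(Z>.035)&(Z<.06); print(" walls",rect(mm,w))
E
```

```text
t 5.72 pos [0.5704 0.1733 0.068 ] rpy [179.96   0.   108.93] F [0.  1.  2.2] T [ 0.03 -0.05  0.  ] w 0.18
shift(norm) [ 0.0004 -0.0004  0.0014] turn(norm) [0.0002 0.     0.0001]
 walls ((570.6387939453125, 172.1791229248047), (189.94219970703125, 150.19252014160156), 18.775230407714844)
 walls ((569.7146606445312, 175.03713989257812), (191.21585083007812, 156.69281005859375), 18.814472198486328)
```

Call:
apply_moves --pt "0 0 -0.003 0 0 0 1" --pt "0 0 -0.006 0 0 0 1" --pt "0 0 -0.009 0 0 0 1" --pt "0 0 -0.01 0 0 0 1" --pt "0 0 -0.012 0 0 0 1"

```text
time_s: 6.23
position: [0.5691, 0.173, 0.0975]
tcp_rot: [-3.139, -0.0, 1.901]
ft_force: [-0.1, -0.3, -5.0]
gripper_width: 0.174
```

Call:
apply_moves --pt "0 0 -0.018 0 0 0 1" --pt "0 0 -0.018 0 0 0 1" --pt "0 0 -0.018 0 0 0 1" --pt "0 0 -0.018 0 0 0 1" --pt "0 0 -0.015 0 0 0 1"

```text
time_s: 6.65
position: [0.5708, 0.1734, 0.1656]
tcp_rot: [3.139, 0.0, 1.901]
ft_force: [-0.2, -0.3, -4.9]
gripper_width: 0.18
```

Call:
apply_moves --pt "0 0 -0.008 0 0 0 1" --pt "0 0 -0.003 0 0 0 1" --pt "0 0 0 0 0 0 1" --pt "0 0 0 0 0 0 1" --pt "0 0 0 0 0 0 1"

```text
time_s: 7.07
position: [0.5691, 0.173, 0.1701]
tcp_rot: [-3.139, -0.0, 1.901]
ft_force: [-0.1, 0.1, -5.1]
gripper_width: 0.176
```

Call:
apply_moves --pt "0 0 0 0 0 0.01 1" --pt "0 0 0 0 0 0.0195 1" --pt "0 0 0 0 0 0.0195 1" --pt "0 0 0 0 0 0.0195 1" --pt "0 0 0 0 0 0.0195 1"

```text
time_s: 7.48
position: [0.5693, 0.173, 0.17]
tcp_rot: [-3.139, 0.0, 1.622]
ft_force: [-0.2, -0.5, -5.6]
gripper_width: 0.177
```

Call:
apply_moves --pt "0 0 0 0 0 0.014 1" --pt "0 0 0 0 0 0.006 1" --pt "0 0 0 0 0 0 1" --pt "0 0 0 0 0 0 1"

```text
time_s: 7.82
position: [0.5697, 0.1731, 0.1706]
tcp_rot: [-3.14, 0.0, 1.563]
ft_force: [-0.2, 0.5, -5.7]
gripper_width: 0.178
```

```bash
python3 - <<'E'
from h import *
from rig import status,optics
delta(status.state(),[.5729,-.1755,.150],89.5)
for n in("top","side"):
    p=optics.capture(n); w=cloud(p); X,Y,Z=w[...,0],w[...,1],w[...,2]
    cv2.imwrite(f"pics/{n}5.png",p["image"][150:330,200:440,::-1])
E
```

```text
t 7.82 pos [0.5697 0.1731 0.1706] rpy [-1.7993e+02  2.0000e-02  8.9540e+01] F [-0.2  0.5 -5.7] T [-0.01 -0.05 -0.  ] w 0.178
shift(norm) [-0.4648  0.0081  0.0276] turn(norm) [-0.0004  0.0001  0.0002]
```

View pics/side5.png

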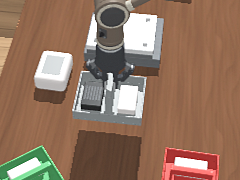

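The tray is off the table and level (side crop, about (110,97)) with its shadow below. It weighs about 5.5 N. Now carry it across.

Call:
apply_moves --pt "-0.01 0 0 0 0 0 1" --pt "-0.02 0 0 0 0 0 1" --pt "-0.027 0.0005 0 0 0 0 1" --pt "-0.027 0.0005 0 0 0 0 1" --pt "-0.027 0.0005 0 0 0 0 1"

```text
time_s: 8.33
position: [0.5701, 0.0878, 0.1713]
tcp_rot: [-3.142, 0.001, 1.562]
ft_force: [0.2, -0.1, -4.2]
gripper_width: 0.174
```

Call:
apply_moves --pt "-0.027 0.0005 0 0 0 0 1" --pt "-0.027 0.0005 0 0 0 0 1" --pt "-0.027 0.0005 0 0 0 0 1" --pt "-0.027 0.0005 0 0 0 0 1" --pt "-0.027 0.0005 0 0 0 0 1"

```text
time_s: 8.75
position: [0.5708, -0.0138, 0.1714]
tcp_rot: [-3.141, 0.001, 1.562]
ft_force: [-0.3, 0.0, -4.5]
gripper_width: 0.175
```

Call:
apply_moves --pt "-0.027 0.0005 0 0 0 0 1" --pt "-0.027 0.0005 0 0 0 0 1" --pt "-0.027 0.0005 0 0 0 0 1" --pt "-0.027 0.0005 0 0 0 0 1" --pt "-0.027 0.0005 0 0 0 0 1"

```text
time_s: 9.17
position: [0.5715, -0.115, 0.1714]
tcp_rot: [-3.141, 0.001, 1.561]
ft_force: [-0.4, 0.0, -5.8]
gripper_width: 0.176
```

Call:
apply_moves --pt "-0.027 0.0005 0 0 0 0 1" --pt "-0.027 0.0005 0 0 0 0 1" --pt "-0.02 0 0 0 0 0 1" --pt "-0.01 0 0 0 0 0 1" --pt "0 0 0 0 0 0 1"

```text
time_s: 9.58
position: [0.5722, -0.1779, 0.1714]
tcp_rot: [3.141, 0.001, 1.559]
ft_force: [0.4, -0.3, -5.5]
gripper_width: 0.178
```

Call:
apply_moves --pt "0 0 0 0 0 0 1" --pt "0 0 0 0 0 0 1" --pt "0 0 0 0 0 0 1"

```text
time_s: 9.83
position: [0.5724, -0.1744, 0.1711]
tcp_rot: [-3.141, -0.001, 1.563]
ft_force: [-0.3, -0.1, -5.2]
gripper_width: 0.179
```

```bash
python3 - <<'E'
from h import *
from rig import status,optics
delta(status.state(),[.5729,-.1755,.14],89.5)
ims=[]
for n in("top","side"):
    p=optics.capture(n); w=cloud(p); X,Y,Z=w[...,0],w[...,1],w[...,2]
    s=status.state()["position"]; t=(abs(X-s[0])<.13)&(abs(Y-s[1])<.1)
    for lo,hi in((.125,.145),(.11,.15)):
        mm=t&(Z>lo)&(Z<hi); print(n,"walls",rect(mm,w),mm.sum())
    im=p["image"]; c=im[160:310,360:510] if n=="top" else im[110:260,250:400]
    ims.append(cv2.resize(c,(400,400),interpolation=cv2.INTER_CUBIC))
cv2.imwrite("pics/c6.png",np.hstack(ims)[:,:,::-1])
E
```

```text
t 9.83 pos [ 0.5724 -0.1744  0.1711] rpy [-1.7997e+02 -4.0000e-02  8.9550e+01] F [-0.3 -0.1 -5.2] T [ 0.06  0.01 -0.02] w 0.179
shift(norm) [-0.0014  0.0007  0.0415] turn(norm) [-0.0002 -0.0002  0.0003]
top walls ((573.2197265625, -174.24468994140625), (188.84100341796875, 150.7631378173828), 0.12277422845363617) 1069
top walls ((572.8667602539062, -175.05043029785156), (150.98345947265625, 189.86624145507812), 89.49469757080078) 2618
side walls ((572.01416015625, -172.73495483398438), (161.2272186279297, 189.9334259033203), 89.29851531982422) 1242
side walls ((572.8006591796875, -171.4010009765625), (163.21763610839844, 191.00135803222656), 89.57411193847656) 2061
```

View pics/c6.png

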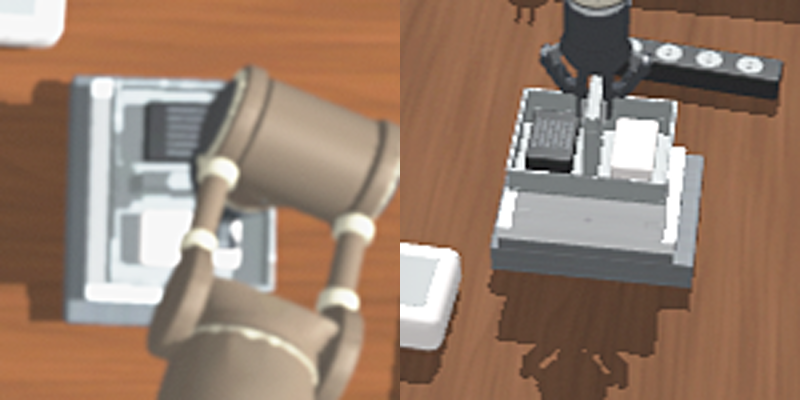

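Tray is over the deck, aligned to within about 2 mm. Nudge 1.5 mm in -y, lower to just above the deck, then feel.

Call:
apply_moves --pt "-0.002 0.0003 0.008 0 0 0 1" --pt "0 0 0.013 0 0 0 1" --pt "0 0 0.013 0 0 0 1" --pt "0 0 0.008 0 0 0 1" --pt "0 0 0.004 0 0 0 1"

```text
time_s: 10.35
position: [0.5711, -0.1764, 0.1342]
tcp_rot: [-3.138, -0.002, 1.562]
ft_force: [-0.5, 0.6, -5.1]
gripper_width: 0.177
```

Call:
apply_moves --pt "0 0 0.002 0 0 0 1" --pt "0 0 0 0 0 0 1" --pt "0 0 0 0 0 0 1" --pt "0 0 0 0 0 0 1" --pt "0 0 0 0 0 0 1"

```text
time_s: 10.77
position: [0.5732, -0.1773, 0.1359]
tcp_rot: [3.14, 0.0, 1.562]
ft_force: [0.5, 0.5, -5.2]
gripper_width: 0.178
```

```bash
python3 - <<'E'
from h import *
from rig import status,optics
delta(status.state(),[.5729,-.1760,.128],89.5)
E
```

```text
t 10.77 pos [ 0.5732 -0.1773  0.1359] rpy [1.7994e+02 2.0000e-02 8.9480e+01] F [ 0.5  0.5 -5.2] T [0.04 0.04 0.01] w 0.178
shift(norm) [ 0.0017 -0.0005  0.0105] turn(norm) [ 0.0004  0.0001 -0.0001]
```

Call:
apply_moves --pt "0.001 0 0.002 0 0 0 1" --pt "0 0 0.0015 0 0 0 1" --pt "0 0 0.0015 0 0 0 1" --pt "0 0 0 0 0 0 1" --pt "0 0 0 0 0 0 1"

```text
time_s: 11.18
position: [0.5726, -0.1763, 0.1314]
tcp_rot: [-3.141, -0.0, 1.562]
ft_force: [-0.0, 0.3, -5.4]
gripper_width: 0.18
```

Call:
apply_moves --pt "0 0 0.001 0 0 0 1" --pt "0 0 0.001 0 0 0 1" --pt "0 0 0.001 0 0 0 1" --pt "0 0 0 0 0 0 1" --pt "0 0 0 0 0 0 1"

```text
time_s: 11.6
position: [0.5727, -0.1763, 0.1291]
tcp_rot: [-3.141, -0.0, 1.562]
ft_force: [-1.0, 0.7, -5.1]
gripper_width: 0.178
```

Call:
apply_moves --pt "0 0 0.001 0 0 0 1" --pt "0 0 0.001 0 0 0 1" --pt "0 0 0.001 0 0 0 1" --pt "0 0 0 0 0 0 1" --pt "0 0 0 0 0 0 1"

```text
time_s: 12.02
position: [0.5727, -0.1763, 0.1269]
tcp_rot: [-3.141, -0.0, 1.562]
ft_force: [-0.0, 0.4, -6.0]
gripper_width: 0.175
```

Call:
apply_moves --pt "0 0 0.001 0 0 0 1" --pt "0 0 0.001 0 0 0 1" --pt "0 0 0.001 0 0 0 1" --pt "0 0 0 0 0 0 1" --pt "0 0 0 0 0 0 1"

```text
time_s: 12.43
position: [0.5727, -0.1763, 0.1247]
tcp_rot: [-3.141, -0.0, 1.562]
ft_force: [-0.4, 0.3, -5.2]
gripper_width: 0.177
```

Call:
apply_moves --pt "0 0 0.001 0 0 0 1" --pt "0 0 0.001 0 0 0 1" --pt "0 0 0 0 0 0 1" --pt "0 0 0 0 0 0 1"

```text
time_s: 12.77
position: [0.5727, -0.1763, 0.1232]
tcp_rot: [-3.142, -0.0, 1.562]
ft_force: [-0.5, -0.6, -5.1]
gripper_width: 0.176
```

Feet are about 5 mm into the sockets with no added force, so I keep going down gently.

Call:
apply_moves --pt "0 0 0.001 0 0 0 1" --pt "0 0 0.001 0 0 0 1" --pt "0 0 0.001 0 0 0 1" --pt "0 0 0 0 0 0 1" --pt "0 0 0 0 0 0 1"

```text
time_s: 13.18
position: [0.5727, -0.1763, 0.1209]
tcp_rot: [-3.141, -0.0, 1.562]
ft_force: [-0.4, 0.6, -4.6]
gripper_width: 0.178
```

Call:
apply_moves --pt "0 0 0.001 0 0 0 1" --pt "0 0 0.001 0 0 0 1" --pt "0 0 0.001 0 0 0 1" --pt "0 0 0 0 0 0 1" --pt "0 0 0 0 0 0 1"

```text
time_s: 13.6
position: [0.5727, -0.1763, 0.1186]
tcp_rot: [-3.141, -0.0, 1.562]
ft_force: [-0.7, -0.0, -6.0]
gripper_width: 0.175
```

Call:
apply_moves --pt "0 0 0.001 0 0 0 1" --pt "0 0 0 0 0 0 1" --pt "0 0 0 0 0 0 1"

```text
time_s: 13.85
position: [0.5728, -0.1764, 0.1181]
tcp_rot: [-3.142, 0.0, 1.562]
ft_force: [-0.2, -0.0, -4.8]
gripper_width: 0.177
```

Call:
apply_moves --pt "0 0 0.0007 0 0 0 1" --pt "0 0 0 0 0 0 1" --pt "0 0 0 0 0 0 1"

```text
time_s: 14.1
position: [0.5728, -0.1764, 0.1181]
tcp_rot: [-3.142, 0.0, 1.562]
ft_force: [-3.2, 0.7, -0.1]
gripper_width: 0.176
```

Call:
apply_moves --pt "0 0 0.0005 0 0 0 1" --pt "0 0 0 0 0 0 1" --pt "0 0 0 0 0 0 1"

```text
time_s: 14.35
position: [0.5728, -0.1764, 0.118]
tcp_rot: [-3.142, 0.0, 1.562]
ft_force: [-4.5, 1.4, 4.3]
gripper_width: 0.177
```

```bash
python3 - <<'E'
from h import *
from rig import status,optics
delta(status.state(),[.5729,-.1760,.118],89.5)
ims=[]
for n in("top","side"):
    p=optics.capture(n); w=cloud(p); X,Y,Z=w[...,0],w[...,1],w[...,2]
    s=status.state()["position"]; t=(abs(X-s[0])<.13)&(abs(Y-s[1])<.1)
    mm=t&(Z>.08)&(Z<.1)
    A=np.c_[w[mm][:,:2]-s[:2],np.ones(mm.sum())]; print(n,"walls",rect(mm,w),mm.sum(),"Zpct",np.percentile(Z[mm],[50,90,98]))
    im=p["image"]; c=im[160:310,360:510] if n=="top" else im[120:250,260:390]
    ims.append(cv2.resize(c,(400,400),interpolation=cv2.INTER_CUBIC))
cv2.imwrite("pics/c7.png",np.hstack(ims)[:,:,::-1])
E
```

```text
t 14.35 pos [ 0.5728 -0.1764  0.118 ] rpy [-1.800e+02  1.000e-02  8.949e+01] F [-4.5  1.4  4.3] T [ 0.22  0.8  -0.  ] w 0.177
shift(norm) [ 0.0005  0.0002 -0.    ] turn(norm) [-0.  0. -0.]
top walls ((573.954833984375, -176.95394897460938), (151.62611389160156, 189.268798828125), 89.71035766601562) 1051 Zpct [0.08808708 0.0945789  0.09779421]
side walls ((572.84375, -172.3289031982422), (161.03285217285156, 190.3617401123047), 89.5667495727539) 1091 Zpct [0.08742286 0.09378313 0.0969655 ]
```

View pics/c7.png

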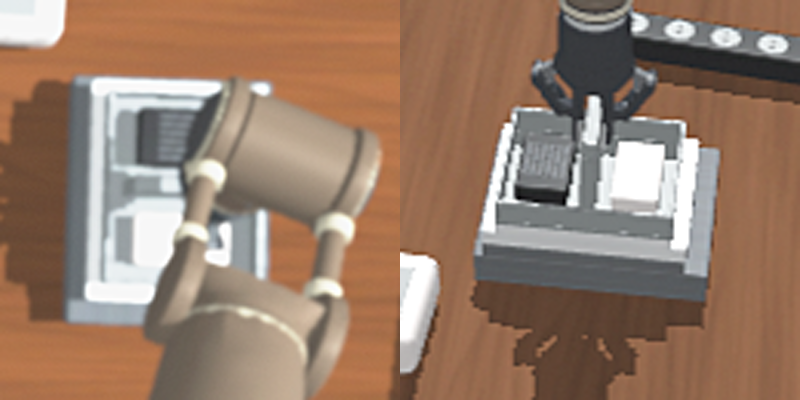

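Contact came at exactly the predicted seated height (0.118) and the tray is level. A small sideways load of -4.5 N in x remains, so I relieve that and check again before letting go.

Call:
apply_moves --pt "0 -0.0008 0 0 0 0 1" --pt "0 0 0 0 0 0 1" --pt "0 0 0 0 0 0 1"

```text
time_s: 14.7
position: [0.5728, -0.1764, 0.118]
tcp_rot: [3.14, 0.0, 1.562]
ft_force: [-3.9, 1.1, 5.6]
gripper_width: 0.17
```

Call:
apply_moves --pt "0 0 0.0005 0 0 0 1" --pt "0 0 0 0 0 0 1" --pt "0 0 0 0 0 0 1"

```text
time_s: 14.95
position: [0.5728, -0.1764, 0.118]
tcp_rot: [3.14, 0.0, 1.562]
ft_force: [-4.2, 2.3, 6.6]
gripper_width: 0.178
```

The stop is firm and vertical at 0.118, with forces under 7 N and the tray level. Releasing.

Call:
apply_moves --pt "0 0 0 0 0 0 0.7" --pt "0 0 0 0 0 0 0.6" --pt "0 0 0 0 0 0 0.4" --pt "0 0 0 0 0 0 0.2" --pt "0 0 0 0 0 0 0"

```text
time_s: 15.37
position: [0.5725, -0.1765, 0.1166]
tcp_rot: [3.141, 0.0, 1.562]
ft_force: [0.0, -0.6, 0.3]
gripper_width: 0.81
```

Call:
apply_moves --pt "0 0 0 0 0 0 0" --pt "0 0 0 0 0 0 0" --pt "0 0 0 0 0 0 0" --pt "0 0 0 0 0 0 0" --pt "0 0 0 0 0 0 0"

```text
time_s: 15.78
position: [0.5722, -0.1764, 0.1167]
tcp_rot: [3.142, 0.0, 1.562]
ft_force: [0.1, 0.3, -0.0]
gripper_width: 0.999
```

Call:
apply_moves --pt "0 0 -0.005 0 0 0 0" --pt "0 0 -0.01 0 0 0 0" --pt "0 0 -0.015 0 0 0 0" --pt "0 0 -0.02 0 0 0 0" --pt "0 0 -0.02 0 0 0 0"

```text
time_s: 16.2
position: [0.5723, -0.1764, 0.1708]
tcp_rot: [3.141, 0.0, 1.562]
ft_force: [0.2, -0.4, 0.3]
gripper_width: 1.0
```

Call:
apply_moves --pt "0 0 -0.025 0 0 0 0" --pt "0 0 -0.03 0 0 0 0" --pt "0 0 -0.03 0 0 0 0" --pt "0 0 -0.03 0 0 0 0" --pt "0 0 -0.02 0 0 0 0"

```text
time_s: 16.62
position: [0.5734, -0.1768, 0.2749]
tcp_rot: [3.137, 0.002, 1.562]
ft_force: [0.6, 0.4, 1.2]
gripper_width: 0.997
```

Call:
apply_moves --pt "0.02 0 0 0 0 0 0" --pt "0.035 0 0 0 0 0 0" --pt "0.035 0 0 0 0 0 0" --pt "0.035 0 0 0 0 0 0" --pt "0.035 0 0 0 0 0 0"

```text
time_s: 17.03
position: [0.5724, -0.0541, 0.2701]
tcp_rot: [-3.141, -0.001, 1.562]
ft_force: [-0.2, 0.3, -0.4]
gripper_width: 1.001
```

Call:
apply_moves --pt "0.035 0 0 0 0 0 0" --pt "0.035 0 0 0 0 0 0" --pt "0.02 0 0 0 0 0 0" --pt "0 0 0 0 0 0 0" --pt "0 0 0 0 0 0 0"

```text
time_s: 17.45
position: [0.5731, 0.0126, 0.27]
tcp_rot: [-3.141, 0.0, 1.564]
ft_force: [0.0, -0.3, 1.0]
gripper_width: 1.001
```

```bash
python3 - <<'E'
from h import *
from rig import status,optics
delta(status.state(),[.5729,-.1760,.118],89.5)
ims=[]
for n in("top","side"):
    p=optics.capture(n); w=cloud(p); X,Y,Z=w[...,0],w[...,1],w[...,2]
    t=(abs(X-.5728)<.13)&(abs(Y+.176)<.1)
    b=t&(Z>.138)&(Z<.16); print(n,"bar",rect(b,w),"z",np.percentile(Z[b],[10,50,90]))
    mm=t&(Z>.08)&(Z<.11); W=w[mm]; r=W[:,:2]-[.5728,-.1764]
    # wall rim heights at the four sides
    for nm,s in(("+x",r[:,0]>.09),("-x",r[:,0]<-.09),("+y",r[:,1]>.07),("-y",r[:,1]<-.07)): print("  ",nm,s.sum(),np.percentile(W[s][:,2],[50,90]).round(4) if s.sum() else "")
    im=p["image"]; c=im[160:310,360:510] if n=="top" else im[120:250,260:390]
    ims.append(cv2.resize(c,(400,400),interpolation=cv2.INTER_CUBIC))
cv2.imwrite("pics/c8.png",np.hstack(ims)[:,:,::-1])
E
```

```text
t 17.45 pos [0.5731 0.0126 0.27  ] rpy [-1.7994e+02  1.0000e-02  8.9630e+01] F [ 0.  -0.3  1. ] T [-0.06  0.02 -0.01] w 1.001
shift(norm) [-0.2514  0.0015  0.2028] turn(norm) [-0.0003  0.0001  0.0007]
top bar ((573.2261962890625, -176.98941040039062), (113.16957092285156, 16.52683448791504), 89.40271759033203) z [0.14303165 0.14706057 0.15021664]
   +x 101 [0.0929 0.0964]
   -x 79 [0.094  0.0967]
   +y 0 
   -y 201 [0.092  0.0973]
side bar ((572.7447509765625, -158.36813354492188), (88.05023193359375, 16.847187042236328), 88.74414825439453) z [0.14221173 0.14607348 0.15058728]
   +x 41 [0.0935 0.0967]
   -x 45 [0.0935 0.0968]
   +y 216 [0.0897 0.0953]
   -y 47 [0.0879 0.0932]
```

View pics/c8.png

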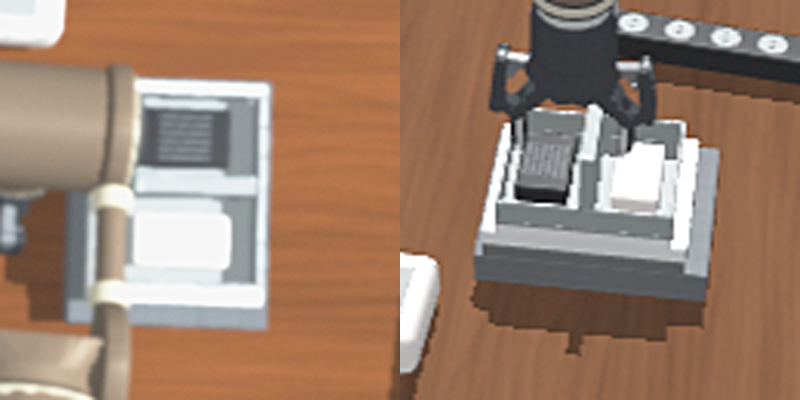

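The bar top is at 0.147 m (135 + 12 mm, so seated), the rims are level, and the gripper is clear.

```bash
python3 -c "
from rig import hand_in; print(hand_in())"
```

```text
the job is handed in; nothing more can be done
None
```

The grey tray is seated on the socket deck of the low steel unit, level and released. I handed the job in at about 17.5 s.

- **Placing:** I gripped the tray by its bridge handle, carried it across and turned it square to the deck. It went down in small steps with no contact until it stopped at the predicted seated height. It took up to about 7 N to confirm the stop. I then let go and backed the gripper clear.
- **Final checks:** The top of the bar measured 147 mm in the top view and 146 mm in the side view; a seated tray should give 147 mm. The rims along the length were level to about 1 mm. Afterwards the gripper was fully open and felt only about 1 N.
- **What disagreed:**
  - The two cameras differ by about 4 mm in absolute y, so I worked from relative displacement.
  - In the side view the -y rim read about 2 mm lower than the +y rim. The gripper hid part of the tray there, and the top view could not see the +y rim to confirm.
  - A sideways load of about 4 N remained while the tray was seated and still held. A small nudge did not relieve it, and it vanished on release.
- **Other things:** I did not touch any of them, but I made no separate final measurement of their positions.

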